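# Nest the clean steel ware on its tray

### The job

Put the clean steel ware away as one nested set on the small round white tray, one piece at a time: first the wide low dish in the middle of the tray, then the beaker upright inside the dish, then the tall narrow measure upright inside the beaker, and last the smaller lid on the measure, its plug in the mouth and its rim lying flat. Leave the larger lid and the roll of tape where they are, and let go of everything.

Things in the scene. Friction and masses are not known exactly. Their poses are not given: they have to be found in the camera images.
- stand_tray_floor (a point): Round white plastic tray, 110 mm wide, fixed to the surface; a flat floor 3 mm above the work surface inside a rim whose top is 6 mm above the work surface. The point is the centre of its floor's upper face; z up. The target for the dish.
- dish_center (a point): Wide low open steel dish, straight-sided: 66 mm outside diameter, 28 mm tall, wall 3 mm, bottom 4 mm thick, open upward, about 0.1 kg. The point is its centre, half-way up (14 mm above its underside); z is its axis, up. Can be held across its outside.
- beaker_center (a point): Open steel beaker, straight-sided: 50 mm outside diameter, 54 mm tall, wall 3 mm, bottom 4 mm thick, open upward, about 0.1 kg. The point is its centre, half-way up (27 mm above its underside); z is its axis, up. Seated in the dish its underside is 4 mm above the dish's underside and it stands 30 mm out of the dish, with 5 mm play all round.
- measure_center (a point): Tall narrow open steel measure, straight-sided: 34 mm outside diameter, 80 mm tall, wall 3 mm (28 mm mouth), bottom 4 mm thick, open upward, about 0.1 kg. The point is its centre, half-way up (40 mm above its underside); z is its axis, up. Seated in the beaker its underside is 4 mm above the beaker's underside and it stands 30 mm out of the beaker, with 5 mm play all round.
- small_lid_center (a point): The smaller of two round steel lids, which fits the measure: a disc of 40 mm diameter, 5 mm thick; under it a plug of 20 mm diameter, 6 mm deep, on which it stands; on top a black upright round knob, 16 mm diameter, 18 mm tall. 29 mm tall in all; the point is on the axis half-way up (14.5 mm above the plug's underside); z up. The disc's underside is 6 mm and the knob's foot 11 mm above the plug's underside. Held by the knob.
- large_lid_center (a point): The larger round steel lid, same make and height: a disc of 58 mm diameter, plug 28 mm, black knob 16 mm diameter. The point is on the axis, 14.5 mm above its underside. It is not part of the set and stays where it is.
- tape_roll_center (a point): Loose roll of white paper tape lying flat, 48 mm diameter, 25 mm tall; the point is its centre, half-way up. Stays where it is. Fixed bystanders: a low tube rack holding some taller tubes behind the things, beyond x = 0.62 m; tube trays and a pink bottle at the left; a green bottle, 64 mm wide, 160 mm tall, at x 0.335, y 0.115 m, nearer the robot than all the things.
Things that resemble listed ones, but are neither listed nor needed, are in the scene too. Leave any orange look-alike of the part that bears small_lid_center alone.

How it is judged (in metres and radians):
On the way, in this order (a step that is already met when the one before it is completed fails the run):
1. the dish stands in the middle of the tray, let go (horizontal distance between dish_center and stand_tray_floor below 0.015 m and z of dish_center in the frame of stand_tray_floor between 0.01 and 0.018 m and angle between dish_center's own z axis and vertical below 0.1 rad and contact force between the fingers and anything else below 0.05 N), for 0.2 s.
2. the beaker is seated in the dish, let go (horizontal distance between beaker_center and dish_center below 0.009 m and z of beaker_center in the frame of dish_center between 0.013 and 0.021 m and angle between beaker_center's own z axis and vertical below 0.1 rad and contact force between the fingers and anything else below 0.05 N), for 0.2 s.
3. the measure is seated in the beaker, let go (horizontal distance between measure_center and beaker_center below 0.009 m and z of measure_center in the frame of beaker_center between 0.013 and 0.021 m and angle between measure_center's own z axis and vertical below 0.1 rad and contact force between the fingers and anything else below 0.05 N), for 0.2 s.
4. the smaller lid is seated on the measure, let go (horizontal distance between small_lid_center and measure_center below 0.007 m and z of small_lid_center in the frame of measure_center between 0.0455 and 0.0515 m and angle between small_lid_center's own z axis and vertical below 0.1 rad and contact force between the fingers and anything else below 0.05 N), for 0.2 s.
At the end, for the whole second after the job is handed in: Dish on the tray floor within 15 mm of its centre; beaker on the dish's bottom and measure on the beaker's bottom, each within 9 mm of the axis below; smaller lid on the measure's mouth within 7 mm; seated heights within 4 mm (lid 3), tilts under 0.1 rad; all let go (horizontal distance between dish_center and stand_tray_floor below 0.015 m and z of dish_center in the frame of stand_tray_floor between 0.01 and 0.018 m and angle between each of dish_center, beaker_center, measure_center, small_lid_center's own z axis and vertical below 0.1 rad and horizontal distance between beaker_center and dish_center below 0.009 m and z of beaker_center in the frame of dish_center between 0.013 and 0.021 m and horizontal distance between measure_center and beaker_center below 0.009 m and z of measure_center in the frame of beaker_center between 0.013 and 0.021 m and horizontal distance between small_lid_center and measure_center below 0.007 m and z of small_lid_center in the frame of measure_center between 0.0455 and 0.0515 m); the robot touches nothing.
It fails at once if the larger lid was moved more than 30 mm (distance of large_lid_center from where it was at the start of the episode above 0.03 m).
It fails at once if the roll of tape was moved more than 30 mm (distance of tape_roll_center from where it was at the start of the episode above 0.03 m).
It also fails if it takes over 112 s, if anything falls off the work surface, if the arm or the gripper's body presses on something with over 40 N, if the wrist force passes 120 N, or if a joint passes its speed limit or range.

### The arm

A 6-joint arm with a two-finger parallel gripper is mounted at the origin on a cart in front of the work surface, level with it; the furniture and walls round the work are solid. World frame = base frame: x ahead of the robot, y to its left, z up, the work surface at z = 0. Lengths are in mm, angles in rad, forces in N, time in s.
With the tool pointing down it reaches from about 350 to 875 mm from the base axis. Payload 4.2 kg.
Tool frame: the origin (TCP) lies where the fingers leave the gripper's body, on its centre line; the fingertips stand ahead of it and the grasp point (between the pads) lies 54 mm ahead of it (arm.nose_length is the z of the fingertips in the tool frame, in mm); z points along the fingers, x is the direction in which the jaws open and shut, and the axes are right-handed (so a half turn about z gives the same grasp; the last joint's range is limited). The gripper opens to 85 mm and grips with 20 to 120 N. Pads are 22 mm wide; open, the fingers measure 114 mm over their backs; the gripper's body (76 mm by 85 mm) begins 54 mm behind the grasp point. The pads swing forward as they close: fully open they stand 13 mm farther back than shut.
Start: joints at [1.369, 0.385, 0.008, 0, -1.194, -0.259], TCP at [277.882, 559.805, 303.912] pointing down, gripper open.
Joint ranges: [-3.14, 3.14], [-1.21, 2.06], [-1.07, 1.41], [-3.16, 2.05], [-2.99, -0.16], [-3.1, 3.1]. Speed limits (rad/s): [2.79, 2.79, 3.14, 3.14, 3.14, 3.14].

### API

Orientations are given as a unit quaternion [x, y, z, w].
In Python, from bench import arm, imaging, job_done gives the robot as it stands.
- The arm moves only by the shell command python3 -m crank 'ROWS' [OPENING]. ROWS is a JSON object of lists of equal length, an entry for each row: "delta_pos": the shift along the tool's x, y, z in m, a list of three; "twist": the turn about the tool's z in rad. In form: {"delta_pos": [[tx, ty, tz], ...], "twist": [twist, ...]}. A call has 1 to 8 rows; each row shifts and turns the commanded pose from where the row before left it, along the tool's axes as they then stand; what a row does not reach is not made up. A row lasts 1/12 s, in which the tool goes at most 41.7 mm and 7.16 degrees, less where a joint would pass 70% of its speed; a pose out of reach is approached as far as the arm can. A call is refused whole if a number of a shift passes 0.0417 or a number of a turn 0.125, either way. A call with a gripper value outside its range is refused whole. OPENING is the opening, from 0 (shut) to 1 (fully open), set as the call begins (- or left out, the last holds). The fingers move at their own pace and stop on an object; the grip force is fixed at half the most. Time passes only in rows, so rows that do not move let the fingers close. It gives the time, the measured TCP pose, the force and the opening at its end, in the units of the state.
- arm.read_state(): the state, without advancing time (a new reading comes with each control period).
- imaging.get_image(name): name is "scene" or "top" or "wrist"; returns (picture, depth): 384x512x3 uint8, blue, green, red; 384x512 float32, mm along the optical axis (not along the pixel's ray), 0 where there is no reading.
- imaging.camera_model(name): a dict with "vfov" (degrees; the focal length in pixels is half the picture's height over the tangent of half this angle, whatever the lens; pixels are square), "cx", "cy" (the principal point, pixels), "dist" ([k1, k2, p1, p2, k3] as OpenCV has them; the pictures are not rectified), "T" (4x4, takes a point from camera to world coordinates); the wrist camera has in their place "hand_eye" (4x4, takes a point from camera to tool coordinates, whose origin is the TCP and whose axes are the tool frame's). Camera axes: x right, y up, looking along -z (the intrinsics and any distortion apply to the point x, -y, -z); pixel columns grow to the right and rows downward; lengths in mm; the calibration is good to about 2 mm. A picture is of the moment at which its call begins: read the wrist's pose just before it. camera_model takes no time and is no camera call.
- job_done(): hands the job in, once; it reports no verdict.
The state is a dict: "clock": time; "joints": joint angles; "joint_vel": joint speeds; "joint_efforts": joint torques, N m; "position": TCP position; "ee_rot": TCP orientation; "contact_force": force on the tool from outside, world axes, zero at the start; "wrist_torque": the same for the moment, N m; "gripper_width": finger opening in mm.
Only numpy, scipy, OpenCV 4.12 (cv2) and the standard library are available. Lean on these libraries where they do the work, as an engineer would, in place of code of your own. Each camera call takes 0.05 s, during which the arm holds its last target.

## Working session

There is one attempt and no reset: what is moved stays moved. The work goes in short steps, Python scripts to look and compute and a shell command to move; the robot and the scene stay as the last step left them, time stands still between calls to the robot, and variables do not carry over. Pictures are saved under pics/ and viewed, and the job is handed in when it is done.

```bash
ls; mkdir -p pics
python3 - <<'E'
from bench import arm, imaging
import cv2,json
print(arm.read_state(), arm.nose_length)
for n in ["scene","top","wrist"]:
    p,d=imaging.get_image(n); cv2.imwrite(f"pics/{n}0.png",p)
    m=imaging.camera_model(n); print(n,m)
E
```

```text
pics
{'clock': 0.0, 'joints': array([ 1.36856918e+00,  3.85541805e-01,  6.60967167e-03, -5.31490502e-04,
       -1.19400885e+00, -2.58608077e-01]), 'joint_vel': array([ 0.00054328, -0.0002597 , -0.00032849, -0.00031807, -0.00029995,
       -0.00033269]), 'joint_efforts': array([ 8.98837834e-05, -3.92293131e+01,  1.88407570e+01,  4.18629974e+00,
       -4.60485695e-03, -1.95956915e-06]), 'position': array([277.70881617, 559.42223498, 302.81918034]), 'ee_rot': array([-5.26843121e-01,  8.49961831e-01, -6.09660830e-04, -9.16085561e-04]), 'contact_force': array([ 0.40022344, -0.61327532,  0.52328128]), 'wrist_torque': array([ 0.02978279,  0.00404366, -0.04100747]), 'gripper_width': 85.6555955661792} 72.6
scene {'vfov': 46.00845025058101, 'cx': 254.89400193095526, 'cy': 188.81791867146154, 'dist': array([-0.07316955,  0.        ,  0.        ,  0.        ,  0.        ]), 'T': array([[ 5.95445227e-01,  6.13229336e-01, -5.19032527e-01,
        -1.72460713e+02],
       [-8.03305738e-01,  4.64129267e-01, -3.73207602e-01,
        -5.00643111e+02],
       [ 1.20363362e-02,  6.39166492e-01,  7.689
[... 458 characters left out ...]
e+01],
       [ 1.53978709e-02,  8.79638723e-02,  9.96004650e-01,
         1.24399797e+03],
       [ 0.00000000e+00,  0.00000000e+00,  0.00000000e+00,
         1.00000000e+00]])}
wrist {'vfov': 62.26303730924235, 'cx': 259.14847493869945, 'cy': 192.41544380074674, 'dist': array([-0.08596977,  0.        ,  0.        ,  0.        ,  0.        ]), 'hand_eye': array([[ 9.99999865e-01, -2.22591313e-04,  4.70450674e-04,
         9.12826905e-03],
       [-7.27714577e-05, -9.54847426e-01, -2.97096596e-01,
        -7.62205998e+01],
       [ 5.15339737e-04,  2.97096522e-01, -9.54847313e-01,
        -6.96501215e+01],
       [ 0.00000000e+00,  0.00000000e+00,  0.00000000e+00,
         1.00000000e+00]])}
```

View pics/top0.png

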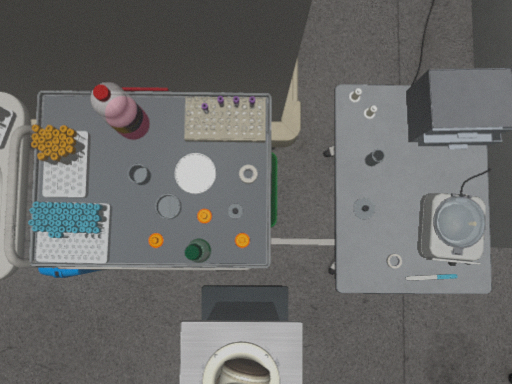

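View pics/scene0.png

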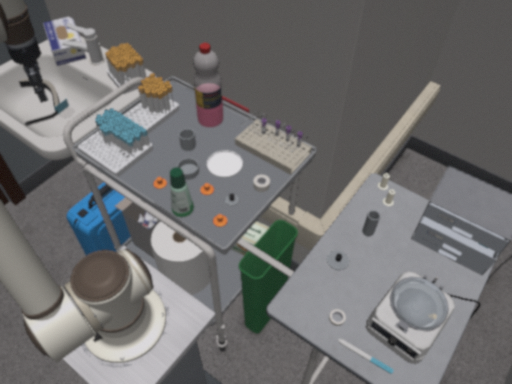

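View pics/wrist0.png

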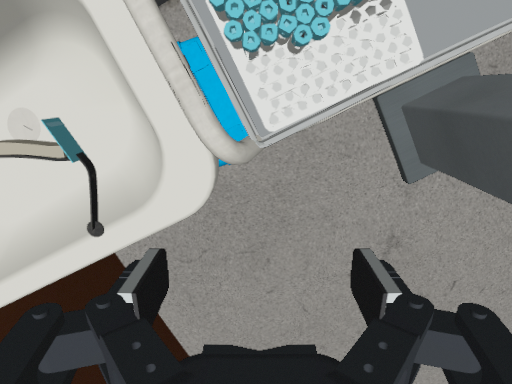

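Run:
```python
import cv2
p=cv2.imread('pics/top0.png')
cv2.imwrite('pics/topA.png',cv2.resize(p[130:260,110:280],None,fx=4.5,fy=4.5,interpolation=cv2.INTER_CUBIC))
cv2.imwrite('pics/topB.png',cv2.resize(p[80:290,330:500],None,fx=2.8,fy=2.8,interpolation=cv2.INTER_CUBIC))
p=cv2.imread('pics/scene0.png')
cv2.imwrite('pics/sceneA.png',cv2.resize(p[90:240,130:320],None,fx=4,fy=4,interpolation=cv2.INTER_CUBIC))
```

```text
(no output)
```

View pics/topA.png

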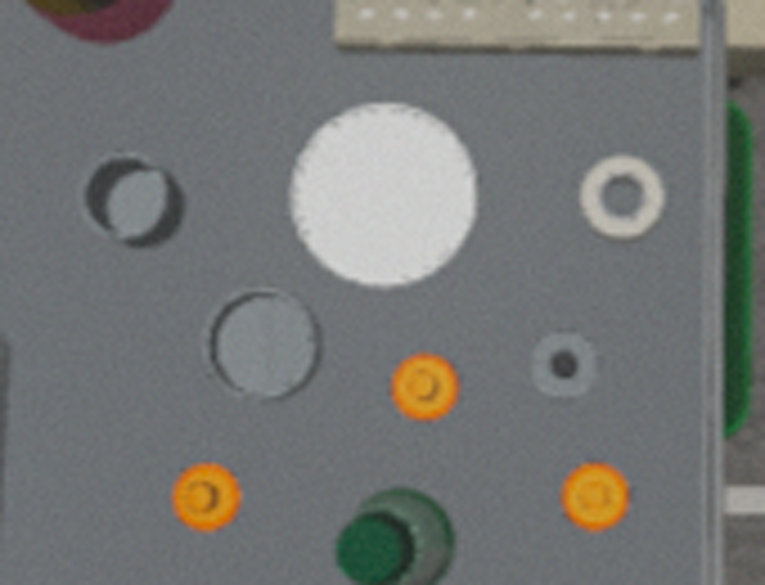

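View pics/topB.png

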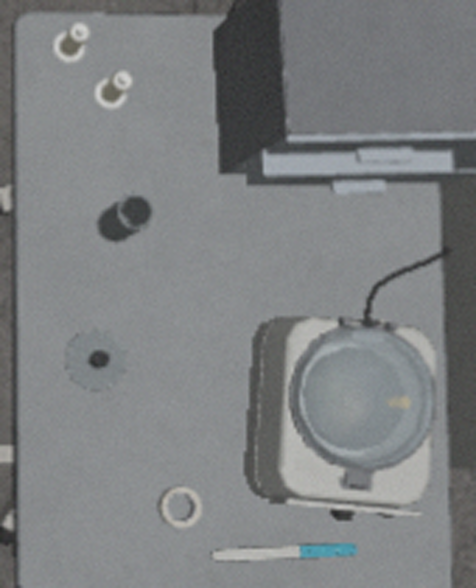

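View pics/sceneA.png

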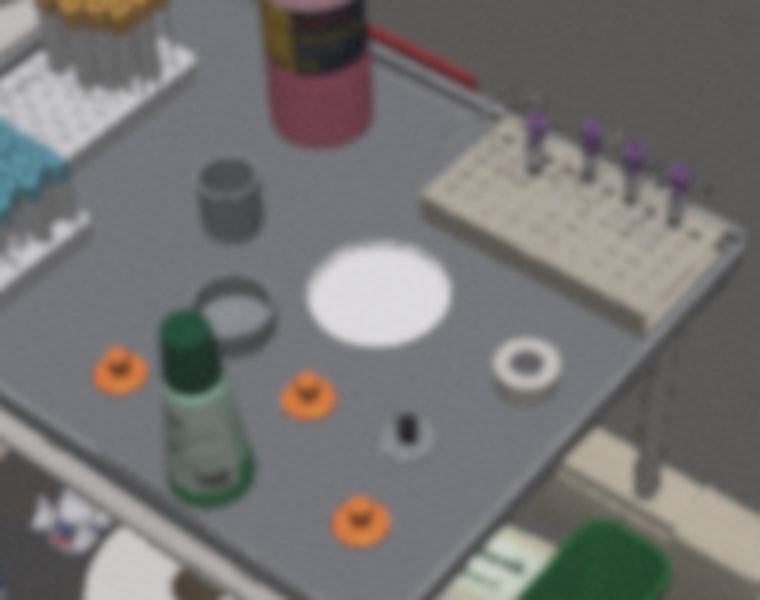

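```bash
cat > h.py <<'E'
import numpy as np,cv2
from bench import arm, imaging
from scipy.spatial.transform import Rotation as R
def K(m):
    f=192/np.tan(np.radians(m['vfov']/2)); return np.array([[f,0,m['cx']],[0,f,m['cy']],[0,0,1]])
def pose(m,st=None):
    if 'T' in m: return m['T']
    st=st or arm.read_state()
    T=np.eye(4);T[:3,:3]=R.from_quat(st['ee_rot']).as_matrix();T[:3,3]=st['position']
    return T@m['hand_eye']
def rays(m,px,T):
    q=cv2.undistortPoints(np.array(px,float).reshape(-1,1,2),K(m),np.array(m['dist'])).reshape(-1,2)
    d=np.c_[q[:,0],-q[:,1],-np.ones(len(q))]@T[:3,:3].T
    return T[:3,3],d
def plane(m,px,z,T):
    o,d=rays(m,px,T); return o+d*((z-o[2])/d[:,2])[:,None]
def depthpt(m,px,dep,T):
    o,d=rays(m,px,T); return np.array([o+dd*dep[int(round(v)),int(round(u))] for dd,(u,v) in zip(d,px)])
def snap(name,fn=None):
    st=arm.read_state() ; p,d=imaging.get_image(name); m=imaging.camera_model(name)
    if fn: cv2.imwrite('pics/'+fn,p)
    return p,d,m,pose(m,st),st
def circ(m,px,T,z):
    """fit circle (algebraic) to contour pixels cast on plane z"""
    w=plane(m,px,z,T)[:,:2]
    A=np.c_[2*w,np.ones(len(w))]; s=np.linalg.lstsq(A,(w**2).sum(1),rcond=None)[0]
    r=np.sqrt(s[2]+s[0]**2+s[1]**2); res=np.abs(np.linalg.norm(w-s[:2],axis=1)-r).mean()
    return s[:2],r,res
E
python3 - <<'E'
from h import *
np.set_printoptions(precision=1,suppress=True)
p,d,m,T,st=snap('top')
for n,px in dict(beaker=(141,175),dish=(169,207),tray=(195,173),tape=(248,173),slid=(235,211),biglid=(365,209),meas_top=(378,154),meas_lo=(369,160),tabA=(215,225),tabB=(380,230),wbox=(355,95),edgeA=(268,190),edgeB=(338,190),ring=(394,261),floor=(310,200),tubes=(237,100),wallR=(455,110),oven=(462,225),rack=(250,120)).items():
    print(n,depthpt(m,[px],d,T)[0], plane(m,[px],0,T)[0])
E
```

```text
beaker [536.5 274.8   2.1] [536.8 275.3   0. ]
dish [451.5 198.    1.2] [451.6 198.2   0. ]
tray [543.2 130.4   3.2] [543.6 130.8   0. ]
tape [545.3 -11.4  -1.2] [545.1 -11.4   0. ]
slid [441.2  21.4  23.6] [442.5  22.2   0. ]
biglid [ 449.3 -319.6   26.7] [ 451.  -326.1    0. ]
meas_top [ 592.2 -350.5   46.8] [ 600.8 -363.4    0. ]
meas_lo [ 576.4 -327.2   44.9] [ 584.1 -338.7    0. ]
tabA [404.8  75.1  -2.8] [404.8  74.9   0. ]
tabB [ 395.2 -366.    -0.8] [ 395.2 -365.8    0. ]
wbox [ 753.1 -294.8   34.5] [ 764.  -302.6    0. ]
edgeA [498.3 -65.   13.3] [499.7 -65.5   0. ]
edgeB [ 501.9 -254.4   -3.5] [ 501.6 -253.8    0. ]
ring [ 313.1 -402.1    0.1] [ 313.1 -402.2    0. ]
floor [ 539.8 -279.7 -799.4] [ 473.9 -178.3    0. ]
tubes [720.5  17.9  83.4] [745.6  20.6   0. ]
wallR [ 677.8 -502.8  169. ] [ 726.  -578.6    0. ]
oven [ 406.8 -537.6  110.8] [ 410.3 -588.2    0. ]
rack [690.  -15.4   1.6] [690.4 -15.4   0. ]
```

Run:
```python
from h import *
np.set_printoptions(precision=1,suppress=True)
p,d,m,T,st=snap('wrist')
o,_=rays(m,[(0,0)],m['hand_eye'])
uv=np.array([(u,v) for v in range(240,384,2) for u in range(0,512,2)])
P=depthpt(m,uv,d,m['hand_eye'])
ok=np.array([d[v,u]>0 for u,v in uv])&(np.linalg.norm(P,axis=1)<150)
P=P[ok];print(len(P),P.min(0),P.max(0))
for s in (-1,1):
    Q=P[(P[:,0]*s>20)]; i=np.argsort(-Q[:,2])[:400:50]; print(Q[i])
p,d,m,T,st=snap('top')
c=depthpt(m,[(u,v) for v in range(148,168) for u in range(362,386)],d,T)
c=c[(c[:,2]>3)&(c[:,2]<200)]; i=np.argsort(-c[:,2])[:12];print(c[i], len(c), np.histogram(c[:,2],10))
```

```text
8558 [-74.9 -21.2 -21.4] [74.5 12.2 60.4]
[[-42.9  -7.   60.4]
 [-42.7  -9.4  54. ]
 [-44.2 -11.1  50.8]
 [-43.2 -11.   47.6]
 [-42.5  -8.9  44.6]
 [-42.6  -7.8  41.7]
 [-42.8 -11.5  38.7]
 [-47.6 -11.   36.3]]
[[ 43.   -3.   60.1]
 [ 42.7   0.8  54.3]
 [ 54.   -6.5  50.2]
 [ 46.2 -10.4  46.8]
 [ 43.6  10.7  44.3]
 [ 43.6 -11.6  41.6]
 [ 42.8 -11.3  39.1]
 [ 43.1  -7.6  36.3]]
[[ 585.6 -355.8   83.3]
 [ 585.7 -353.3   82.9]
 [ 575.1 -325.2   82.6]
 [ 570.2 -335.4   82.4]
 [ 588.  -325.5   82.4]
 [ 578.2 -353.5   81.7]
 [ 570.3 -333.1   81.6]
 [ 580.5 -325.7   81.3]
 [ 567.9 -340.8   81.2]
 [ 572.9 -328.1   81.1]
 [ 596.  -331.    81.1]
 [ 590.8 -328.4   81.1]] 237 (array([16, 16, 22, 20, 21, 23, 26, 19, 27, 47]), array([ 3.3, 11.3, 19.3, 27.3, 35.3, 43.3, 51.3, 59.3, 67.3, 75.3, 83.3]))
```

Run:
```python
import cv2
p=cv2.imread('pics/scene0.png')
cv2.imwrite('pics/sceneB.png',cv2.resize(p[160:340,310:430],None,fx=3.3,fy=3.3,interpolation=cv2.INTER_CUBIC))
p=cv2.imread('pics/top0.png')
cv2.imwrite('pics/topC.png',cv2.resize(p[140:225,345:395],None,fx=7,fy=7,interpolation=cv2.INTER_CUBIC))
```

```text
(no output)
```

View pics/sceneB.png

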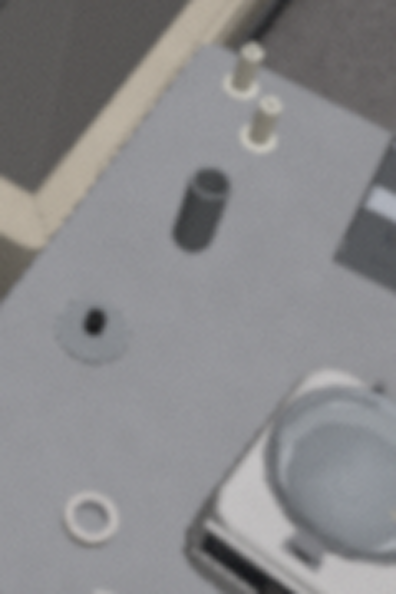

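View pics/topC.png

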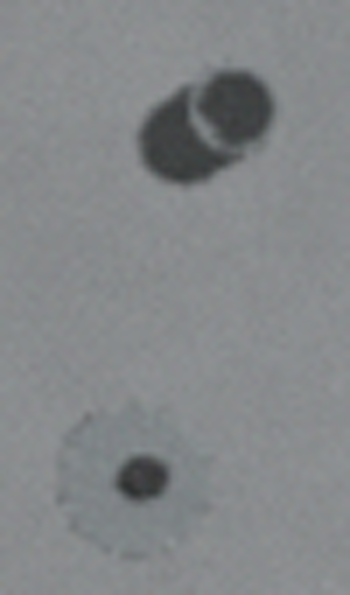

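The top view at 512×384 shows:
- **Cart:** beaker (139,174), dish (169,207), tray (195,173), tape (248,173).
- **Right-hand table:** tall open measure (374,157) and a wide lid (365,209).

**Could be taken for the smaller lid:**
- grey disc (235,211), about 14 px or 39 mm wide, with a black knob
- wide grey lid (365,209), about 58 mm, which is the larger one
- orange look-alikes at (204,215), (156,240) and (242,240)

I choose (235,211). The 4.5× crop confirms it is a grey 40 mm disc with a black knob.

The first move squares the tool to the world axes.

```bash
python3 -m crank '{"delta_pos": [[0,0,0],[0,0,0],[0,0,0],[0,0,0],[0,0,0]], "twist": [-0.115,-0.115,-0.115,-0.115,0]}' 1
python3 - <<'E'
from h import *
np.set_printoptions(precision=3,suppress=True)
s=arm.read_state();print(R.from_quat(s['ee_rot']).as_matrix(),s['joints'],s['position'])
E
```

```text
clock: 0.72
position: [277.9, 559.7, 303.8]
ee_rot: [0.707, -0.707, 0.0, 0.0]
contact_force: [-0.1, 0.1, 0.1]
gripper_width: 85.3
[[ 0.001 -1.    -0.   ]
 [-1.    -0.001 -0.   ]
 [ 0.     0.    -1.   ]] [ 1.369  0.385  0.008 -0.    -1.194  0.203] [277.869 559.747 303.8  ]
```

```bash
python3 -m crank '{"delta_pos": [[0.04,-0.01,0],[0.04,-0.01,0],[0.04,-0.01,0],[0.04,-0.01,0],[0.04,-0.01,0],[0.04,-0.02,0],[0.04,-0.02,0],[0.04,-0.02,0]], "twist": [0,0,0,0,0,0,0,0]}'; python3 -m crank '{"delta_pos": [[0.02,-0.02,0.02],[0.02,-0.02,0.03],[0,-0.02,0.03],[0,0,0.02],[0,0,0],[0,0,0]], "twist": [0,0,0,0,0,0]}'
python3 - <<'E'
from h import *
p,d,m,T,st=snap('wrist','w1.png'); print(st['position'],st['contact_force'])
E
```

```text
clock: 1.38
position: [383.7, 246.0, 304.4]
ee_rot: [-0.706, 0.708, 0.0, 0.001]
contact_force: [1.1, 0.3, -0.4]
gripper_width: 85.4
clock: 1.88
position: [443.4, 207.4, 203.4]
ee_rot: [-0.706, 0.708, -0.0, -0.001]
contact_force: [0.7, 0.7, 0.4]
gripper_width: 85.5
[443.40434371 207.43212069 203.42319592] [0.70762442 0.72605281 0.42907881]
```

View pics/w1.png

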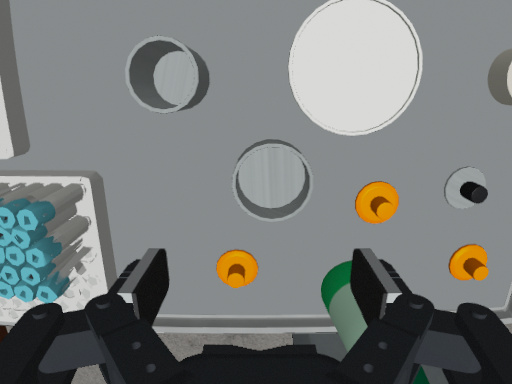

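```bash
cat >> h.py <<'E'
def world(m,d,T):
    uv=np.stack(np.meshgrid(np.arange(512),np.arange(384)),-1).reshape(-1,2)
    o,D=rays(m,uv,T); return (o+D*d.reshape(-1,1)), uv
def ringfit(W,uv,m,T,c,rad,h,R0,tol=5,zlo=6):
    """mask by depth near c, outer contour of the rim pixels cast at plane h"""
    s=(np.hypot(*(W[:,:2]-c).T)<rad)&(abs(W[:,2]-h)<tol)
    q=W[s,:2]
    A=np.c_[2*q,np.ones(len(q))]; x=np.linalg.lstsq(A,(q**2).sum(1),rcond=None)[0]
    for _ in range(5):
        r=np.hypot(*(q-x[:2]).T); k=abs(r-R0)<4
        if k.sum()<20: break
        A=np.c_[2*q[k],np.ones(k.sum())]; x=np.linalg.lstsq(A,(q[k]**2).sum(1),rcond=None)[0]
    return x[:2], np.sqrt(x[2]+x[0]**2+x[1]**2), len(q), np.median(W[s,2])
E
python3 - <<'E'
from h import *
np.set_printoptions(precision=1,suppress=True)
p,d,m,T,st=snap('wrist')
W,uv=world(m,d,T)
i=lambda u,v: v*512+u
for u,v in [(272,170),(300,250),(355,65),(466,188),(475,192),(400,150)]: print((u,v),W[i(u,v)],d[v,u])
print('dish',ringfit(W,uv,m,T,np.array([450,198.]),42,28,31.5))
print('beaker',ringfit(W,uv,m,T,np.array([537,275.]),36,54,23.5))
# tray by colour
hsv=cv2.cvtColor(p,cv2.COLOR_BGR2HSV); g=((hsv[...,1]<40)&(hsv[...,2]>195)).astype(np.uint8)
for n,g in [('w',g)]:
    cs,_=cv2.findContours(g,cv2.RETR_EXTERNAL,cv2.CHAIN_APPROX_NONE)
    c=max(cs,key=cv2.contourArea);px=c[:,0,:]; px=px[(px[:,1]>2)]
    print('tray w',circ(m,px,T,6))
p,d,m,T,st=snap('top')
hsv=cv2.cvtColor(p,cv2.COLOR_BGR2HSV); g=((hsv[...,1]<40)&(hsv[...,2]>170)).astype(np.uint8)
g[:, :165]=0;g[:,225:]=0;g[:140]=0;g[205:]=0
cs,_=cv2.findContours(g,cv2.RETR_EXTERNAL,cv2.CHAIN_APPROX_NONE)
c=max(cs,key=cv2.contourArea); print('tray top',circ(m,c[:,0,:],T,6),cv2.boundingRect(c))
E
```

```text
(272, 170) [456.4 197.    3.3] 277.8092
(300, 250) [376.2 168.9  -1.1] 305.64432
(355, 65) [543.9 130.3   3.2] 251.93298
(466, 188) [444.4  27.7  18.7] 266.46237
(475, 192) [443.8  25.6  28.5] 257.3353
(400, 150) [473.8  83.3  -0.8] 276.397
dish (array([450.8, 196.3]), np.float64(31.12188691981738), 1064, np.float64(27.222922951866835))
beaker (array([532.5, 271.2]), np.float64(23.14602080668819), 1195, np.float64(53.290614536695585))
tray w (array([540.6, 130.1]), np.float64(52.93186999625522), np.float64(1.14651530787756))
tray top (array([543.4, 130.4]), np.float64(52.76417504397714), np.float64(0.8191902900980027)) (175, 153, 41, 41)
```

Run:
```python
from h import *
s=arm.read_state();print(s['clock'],s['position'],s['joints'],s['ee_rot'])
```

```text
2.0333 [443.89167895 208.77539783 205.73626804] [ 7.71653288e-01  2.57739061e-01 -4.55795495e-01  5.51105709e-04
 -8.53726826e-01  7.98429409e-01] [-7.06981133e-01  7.07230168e-01 -2.31657182e-04  1.76452778e-03]
```

```bash
python3 -m crank '{"delta_pos": [[0.012,-0.007,0.02],[0,0,0.03],[0,0,0.03],[0,0,0.02],[0,0,0],[0,0,0]], "twist": [0,0,0,0,0,0]}'
python3 - <<'E'
from h import *
np.set_printoptions(precision=2,suppress=True)
P=[]
for k in range(4):
    p,d,m,T,st=snap('wrist','w2.png'); P.append(st['position'])
print(np.array(P)); W,uv=world(m,d,T); print('dish',ringfit(W,uv,m,T,np.array([450,198.]),42,28,31.5))
E
```

```text
clock: 2.53
position: [450.7, 196.6, 104.7]
ee_rot: [0.707, -0.707, 0.0, -0.0]
contact_force: [0.7, 0.5, 0.9]
gripper_width: 85.4
[[450.71 196.57 104.73]
 [451.3  197.   105.63]
 [451.48 197.1  105.98]
 [451.45 197.01 106.06]]
dish (array([451.  , 196.48]), np.float64(30.971516489113096), 2763, np.float64(27.156746692647346))
```

View pics/w2.png

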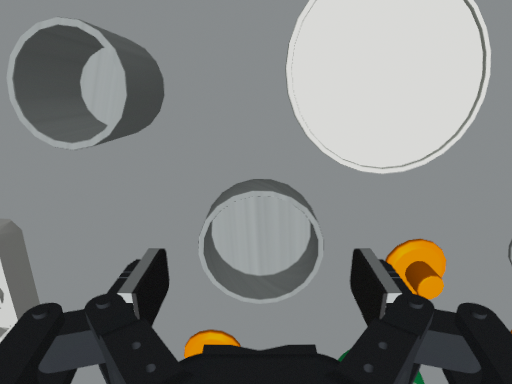

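The dish at (260,245) sits centred between the pads. Next I go down and grip.

```bash
python3 -m crank '{"delta_pos": [[0,0,0.015],[0,0,0.015],[0,0,0.004],[0,0,0],[0,0,0]], "twist": [0,0,0,0,0]}'; python3 -m crank '{"delta_pos": [[0,0,0],[0,0,0],[0,0,0],[0,0,0],[0,0,0],[0,0,0]], "twist": [0,0,0,0,0,0]}' 0
```

```text
clock: 3.15
position: [450.9, 196.2, 70.8]
ee_rot: [-0.707, 0.707, -0.0, 0.001]
contact_force: [-0.0, 0.5, 1.0]
gripper_width: 85.5
clock: 3.65
position: [451.0, 196.4, 71.4]
ee_rot: [0.707, -0.707, 0.0, -0.001]
contact_force: [-2.1, 0.4, 5.5]
gripper_width: 63.3
```

```bash
python3 -m crank '{"delta_pos": [[0,0,-0.01],[0,0,-0.03],[0,0,-0.03],[0,0,0],[0,0,0]], "twist": [0,0,0,0,0]}'
python3 - <<'E'
from h import *
np.set_printoptions(precision=2,suppress=True)
p,d,m,T,st=snap('wrist','w3.png'); print(st['position'])
W,uv=world(m,d,T)
for h in (90,96,102): print('dish',h,ringfit(W,uv,m,T,st['position'][:2],42,h,31.5))
E
```

```text
clock: 4.07
position: [451.2, 196.5, 142.0]
ee_rot: [-0.707, 0.707, -0.0, 0.003]
contact_force: [-0.8, -0.2, -2.0]
gripper_width: 63.0
[451.15 196.51 141.98]
dish 90 (array([452.39, 196.64]), np.float64(31.105865205991286), 3890, np.float64(90.19895220729097))
dish 96 (array([451.65, 196.57]), np.float64(31.093213744664848), 5832, np.float64(97.30114513241452))
dish 102 (array([451.05, 196.53]), np.float64(31.403116345472444), 3888, np.float64(98.24596484989475))
```

View pics/w3.png

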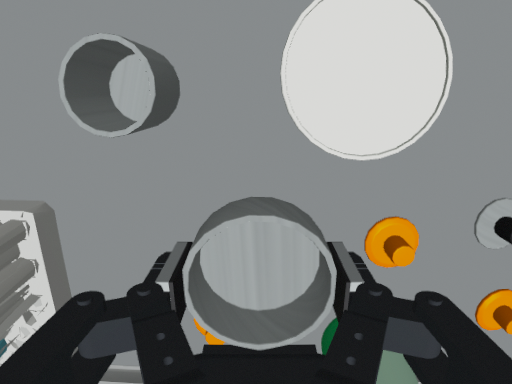

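```bash
python3 -m crank '{"delta_pos": [[0.02,-0.03,0],[0.02,-0.03,0],[0.02,-0.03,0],[0.007,-0.001,0],[0,0,0],[0,0,0]], "twist": [0,0,0,0,0,0]}'
python3 - <<'E'
from h import *
np.set_printoptions(precision=2,suppress=True)
p,d,m,T,st=snap('wrist','w4.png'); print(st['position'],st['contact_force'])
hsv=cv2.cvtColor(p,cv2.COLOR_BGR2HSV); g=((hsv[...,1]<40)&(hsv[...,2]>195)).astype(np.uint8)
cs,_=cv2.findContours(g,cv2.RETR_EXTERNAL,cv2.CHAIN_APPROX_NONE)
for c in sorted(cs,key=cv2.contourArea)[-3:]:print(cv2.boundingRect(c),circ(m,c[:,0,:],T,6))
E
```

```text
clock: 4.62
position: [540.3, 128.0, 138.3]
ee_rot: [-0.706, 0.708, 0.001, -0.002]
contact_force: [0.4, 0.8, -1.0]
gripper_width: 63.4
[540.26 127.99 138.3 ] [ 0.37  0.82 -0.97]
(228, 30, 17, 12) (array([649.39, 140.93]), np.float64(4.08341332323174), np.float64(0.6358438654150405))
(440, 187, 68, 67) (array([531.37, -26.53]), np.float64(25.582699492632063), np.float64(0.19991591658824967))
(178, 128, 160, 113) (array([545.88, 128.95]), np.float64(47.94973934243532), np.float64(7.924475549193807))
```

View pics/w4.png

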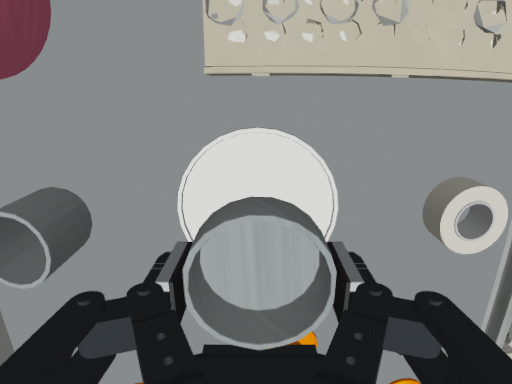

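Run:
```python
from h import *
np.set_printoptions(precision=2,suppress=True)
p,d,m,T,st=snap('wrist'); print(st['position'],st['contact_force'])
hsv=cv2.cvtColor(p,cv2.COLOR_BGR2HSV); g=((hsv[...,1]<40)&(hsv[...,2]>195)).astype(np.uint8)
cs,_=cv2.findContours(g,cv2.RETR_EXTERNAL,cv2.CHAIN_APPROX_NONE)
c=max(cs,key=cv2.contourArea)[:,0,:]; c=c[c[:,1]<196]; print(circ(m,c,T,6))
```

```text
[540.13 128.59 138.75] [ 0.17 -0.12 -1.1 ]
(array([544.58, 129.1 ]), np.float64(51.306876718942476), np.float64(1.0959608868242108))
```

```bash
python3 -m crank '{"delta_pos": [[0,-0.002,0.02],[0,0,0.02],[0,0,0.012],[0,0,0.006],[0,0,0.003],[0,0,0],[0,0,0]], "twist": [0,0,0,0,0,0,0]}'
```

```text
clock: 5.3
position: [543.6, 129.4, 79.6]
ee_rot: [0.707, -0.707, 0.0, -0.001]
contact_force: [-0.1, -0.1, -0.1]
gripper_width: 63.2
```

```bash
python3 -m crank '{"delta_pos": [[0,0,0.002],[0,0,0.001],[0,0,0.001],[0,0,0]], "twist": [0,0,0,0]}'
```

```text
clock: 5.63
position: [543.5, 128.7, 75.1]
ee_rot: [-0.707, 0.707, -0.0, 0.0]
contact_force: [0.0, -0.2, -1.2]
gripper_width: 63.0
```

```bash
python3 -m crank '{"delta_pos": [[0,0,0.001],[0,0,0.0005],[0,0,0]], "twist": [0,0,0]}'; python3 -m crank '{"delta_pos": [[0,0,0],[0,0,0],[0,0,0],[0,0,0],[0,0,0]], "twist": [0,0,0,0,0]}' 0.93
```

```text
clock: 5.88
position: [543.6, 128.8, 74.5]
ee_rot: [-0.707, 0.707, -0.0, 0.0]
contact_force: [-2.3, 0.3, 4.8]
gripper_width: 63.2
clock: 6.3
position: [543.4, 128.8, 73.3]
ee_rot: [-0.707, 0.707, 0.0, -0.0]
contact_force: [0.3, -0.1, -0.2]
gripper_width: 79.4
```

```bash
python3 -m crank '{"delta_pos": [[0,0,-0.01],[0,0,-0.03],[0,0,-0.03],[0,0,-0.03],[0,0,0],[0,0,0]], "twist": [0,0,0,0,0,0]}'
python3 - <<'E'
from h import *
np.set_printoptions(precision=2,suppress=True)
p,d,m,T,st=snap('wrist','w5.png'); print(st['position'],st['contact_force'])
W,uv=world(m,d,T)
print('dish',ringfit(W,uv,m,T,np.array([543,129.]),42,31,31.5))
print('beaker',ringfit(W,uv,m,T,np.array([533,271.]),36,54,23.5))
E
```

```text
clock: 6.8
position: [544.3, 129.3, 176.2]
ee_rot: [-0.707, 0.707, -0.001, 0.003]
contact_force: [-0.7, 0.2, 0.4]
gripper_width: 79.8
[544.31 129.27 176.22] [-0.71  0.22  0.41]
dish (array([543.49, 128.57]), np.float64(31.10700096533164), 1384, np.float64(30.267143806232824))
beaker (array([533.15, 270.78]), np.float64(23.229210820334753), 1317, np.float64(52.97163577798503))
```

View pics/w5.png

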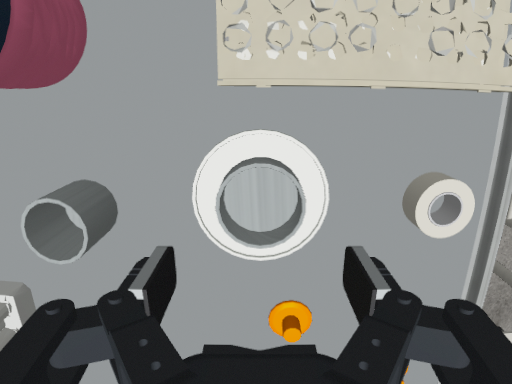

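Run:
```python
from h import *
np.set_printoptions(precision=1,suppress=True)
p,d,m,T,st=snap('wrist')
W,uv=world(m,d,T)
hsv=cv2.cvtColor(p,cv2.COLOR_BGR2HSV); g=((hsv[...,1]>70)&((hsv[...,0]>150)|(hsv[...,0]<5))&(d>0)).reshape(-1)
q=W[g]; print(len(q), q.min(0),q.max(0))
print(plane(m,[(45,88),(87,30)],0,T))
p,d,m,T,st=snap('top'); W,uv=world(m,d,T)
g=np.zeros((384,512),bool); g[80:140,90:150]=1; q=W[g.reshape(-1)]; q=q[q[:,2]>60]; print(q.min(0),q.max(0))
for lo in range(0,260,40):
    k=q[(q[:,2]>=lo)&(q[:,2]<lo+40)]
    if len(k):print(lo,len(k),k.min(0),k.max(0))
hsv=cv2.cvtColor(p,cv2.COLOR_BGR2HSV); g=((hsv[...,1]<40)&(hsv[...,2]>170)).astype(np.uint8)
g[:, :165]=0;g[:,225:]=0;g[:140]=0;g[205:]=0
cv2.imwrite('pics/t2.png',p)
```

```text
6364 [629.3 252.7   0.4] [687.7 302.1  82.7]
[[628.  293.5   0. ]
 [667.8 254.3   0. ]]
[371.3 -20.4  60.2] [ 776.   399.1 1244. ]
40 225 [631.8 244.4  60.2] [776.  399.1  79.8]
80 180 [632.4 254.3  80. ] [770.3 327.8 119.9]
120 204 [632.3 254.4 120.2] [716.4 328.7 159.7]
160 404 [633.3 255.5 160.1] [711.9 334.2 199.9]
200 223 [637.1 259.4 200.1] [713.2 336.6 240. ]
240 619 [638.6 262.  240.1] [710.6 334.8 279.9]
```

```bash
python3 -m crank '{"delta_pos": [[0,0,0],[0,0,0],[0,0,0],[0,0,0],[0,0,0],[0,0,0],[0,0,0],[0,0,0]], "twist": [0.12,0.12,0.12,0.12,0.12,0.12,0.12,0.12]}'; python3 -m crank '{"delta_pos": [[0,0,0],[0,0,0],[0,0,0],[0,0,0],[0,0,0],[0,0,0]], "twist": [0.122,0.122,0.122,0.122,0.122,0]}';python3 - <<'E'
from h import *
np.set_printoptions(precision=3,suppress=True)
s=arm.read_state();print(R.from_quat(s['ee_rot']).as_matrix(),s['joints'],s['position'])
E
```

```text
clock: 7.62
position: [542.8, 128.5, 171.8]
ee_rot: [-0.297, 0.955, -0.0, -0.002]
contact_force: [0.5, 0.1, 0.3]
gripper_width: 79.6
clock: 8.12
position: [542.8, 128.5, 171.9]
ee_rot: [0.001, 1.0, -0.001, -0.001]
contact_force: [-0.3, -0.2, -0.3]
gripper_width: 79.6
[[-1.     0.002 -0.003]
 [ 0.002  1.    -0.002]
 [ 0.003 -0.002 -1.   ]] [ 0.523  0.405 -0.33  -0.    -0.839 -0.525] [542.846 128.513 171.939]
```

```bash
python3 -m crank '{"delta_pos": [[0.005,0.036,0],[0.005,0.036,0],[0,0.036,0],[0,0.034,0],[0,0,0],[0,0,0]], "twist": [0,0,0,0,0,0]}' 1
python3 - <<'E'
from h import *
np.set_printoptions(precision=2,suppress=True)
p,d,m,T,st=snap('wrist','w6.png'); print(st['position'],st['contact_force'])
W,uv=world(m,d,T)
print('beaker',ringfit(W,uv,m,T,np.array([533,271.]),36,54,23.5))
print('dish',ringfit(W,uv,m,T,np.array([543,129.]),42,31,31.5))
E
```

```text
clock: 8.62
position: [532.9, 272.2, 172.1]
ee_rot: [-0.003, 1.0, -0.001, -0.001]
contact_force: [0.3, -1.1, -0.8]
gripper_width: 85.6
[532.86 272.22 172.12] [ 0.29 -1.09 -0.83]
beaker (array([532.37, 271.13]), np.float64(23.187479341888604), 1336, np.float64(53.27508530711091))
dish (array([542.83, 129.85]), np.float64(30.718894527806494), 711, np.float64(30.423199749526418))
```

View pics/w6.png

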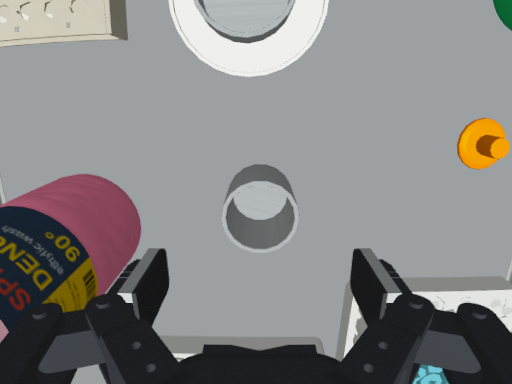

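```bash
python3 -m crank '{"delta_pos": [[0,-0.001,0.025],[0,0,0.025],[0,0,0.018],[0,0,0.006],[0,0,0],[0,0,0]], "twist": [0,0,0,0,0,0]}'; python3 -m crank '{"delta_pos": [[0,0,0],[0,0,0],[0,0,0],[0,0,0],[0,0,0],[0,0,0],[0,0,0]], "twist": [0,0,0,0,0,0,0]}' 0
```

```text
clock: 9.17
position: [533.9, 269.1, 99.8]
ee_rot: [0.0, 1.0, -0.0, 0.0]
contact_force: [-0.1, -0.1, -0.0]
gripper_width: 85.5
clock: 9.75
position: [534.0, 270.4, 101.0]
ee_rot: [-0.0, 1.0, 0.001, 0.001]
contact_force: [-1.3, -0.4, 6.8]
gripper_width: 47.4
```

```bash
python3 -m crank '{"delta_pos": [[0,0,-0.01],[0,0,-0.03],[0,0,-0.03],[0,0,-0.02],[0,0,0],[0,0,0]], "twist": [0,0,0,0,0,0]}'
python3 - <<'E'
from h import *
np.set_printoptions(precision=2,suppress=True)
p,d,m,T,st=snap('wrist','w7.png'); print(st['position'],st['contact_force'],st['ee_rot'])
W,uv=world(m,d,T)
z=st['position'][2]
print('beaker',ringfit(W,uv,m,T,st['position'][:2],36,z-46,23.5))
print('dish',ringfit(W,uv,m,T,np.array([543,129.]),42,31,31.5))
E
```

```text
clock: 10.25
position: [533.5, 270.0, 191.0]
ee_rot: [0.0, 1.0, 0.001, 0.001]
contact_force: [-0.7, -0.0, -1.7]
gripper_width: 47.7
[533.51 270.01 190.96] [-0.74 -0.01 -1.68] [0. 1. 0. 0.]
beaker (array([533.86, 270.74]), np.float64(23.341879100140932), 3719, np.float64(143.35837424087725))
dish (array([542.83, 129.62]), np.float64(30.851497872805094), 703, np.float64(30.428851812926126))
```

View pics/w7.png

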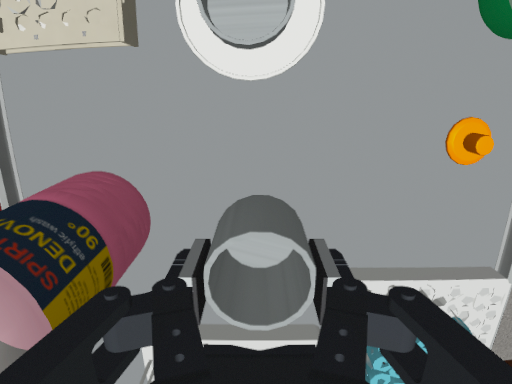

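```bash
python3 -m crank '{"delta_pos": [[-0.003,-0.036,0],[-0.003,-0.036,0],[-0.003,-0.036,0],[0,-0.034,0],[0,0,0.01],[0,0,0.01],[0,0,0],[0,0,0]], "twist": [0,0,0,0,0,0,0,0]}'
python3 - <<'E'
from h import *
np.set_printoptions(precision=2,suppress=True)
p,d,m,T,st=snap('wrist','w8.png'); print(st['position'],st['contact_force'],st['ee_rot'])
W,uv=world(m,d,T)
z=st['position'][2]
print('beaker',ringfit(W,uv,m,T,st['position'][:2],36,z-46.5,23.5))
print('dish',ringfit(W,uv,m,T,np.array([543,129.]),42,31,31.5))
E
```

```text
clock: 10.97
position: [541.9, 128.2, 167.8]
ee_rot: [-0.0, 1.0, -0.001, -0.002]
contact_force: [0.6, 0.2, 0.2]
gripper_width: 47.6
[541.86 128.2  167.78] [0.6  0.15 0.18] [-0.  1. -0. -0.]
beaker (array([542.  , 128.75]), np.float64(23.334857405838495), 3814, np.float64(120.12187777339504))
dish (array([542.68, 128.16]), np.float64(31.07700852834508), 857, np.float64(30.42901779869956))
```

View pics/w8.png

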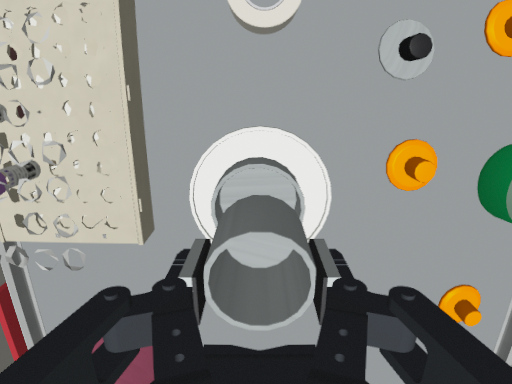

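```bash
python3 -m crank '{"delta_pos": [[-0.0005,0,0.02],[0,0,0.02],[0,0,0.012],[0,0,0.004],[0,0,0],[0,0,0]], "twist": [0,0,0,0,0,0]}'; python3 -m crank '{"delta_pos": [[0,0,0],[0,0,0],[0,0,0]], "twist": [0,0,0]}'
```

```text
clock: 11.52
position: [543.5, 128.6, 113.9]
ee_rot: [-0.001, 1.0, 0.0, 0.001]
contact_force: [0.6, 0.4, -0.4]
gripper_width: 47.1
clock: 11.77
position: [543.3, 128.0, 114.3]
ee_rot: [-0.0, 1.0, 0.0, 0.001]
contact_force: [0.3, 0.2, -1.0]
gripper_width: 47.7
```

```bash
python3 -m crank '{"delta_pos": [[0,0,0.003],[0,0,0.002],[0,0,0],[0,0,0]], "twist": [0,0,0,0]}'; python3 -m crank '{"delta_pos": [[0,0,0.001],[0,0,0],[0,0,0]], "twist": [0,0,0]}'
```

```text
clock: 12.1
position: [542.8, 127.7, 108.2]
ee_rot: [0.0, 1.0, -0.0, -0.0]
contact_force: [-0.2, 0.1, -1.8]
gripper_width: 47.3
clock: 12.35
position: [542.9, 127.8, 108.0]
ee_rot: [-0.0, 1.0, -0.0, 0.0]
contact_force: [-2.2, -0.6, 4.6]
gripper_width: 47.7
```

```bash
python3 -m crank '{"delta_pos": [[0,0,0],[0,0,0],[0,0,0],[0,0,0],[0,0,0],[0,0,0]], "twist": [0,0,0,0,0,0]}' 0.9;  python3 -m crank '{"delta_pos": [[0,0,-0.01],[0,0,-0.03],[0,0,-0.03],[0,0,-0.01],[0,0,0],[0,0,0]], "twist": [0,0,0,0,0,0]}'
python3 - <<'E'
from h import *
np.set_printoptions(precision=2,suppress=True)
p,d,m,T,st=snap('wrist','w9.png'); print(st['position'],st['contact_force'],st['ee_rot'])
W,uv=world(m,d,T)
z=st['position'][2]
print('beaker',ringfit(W,uv,m,T,st['position'][:2],36,61,23.5))
print('dish',ringfit(W,uv,m,T,np.array([543,129.]),42,31,31.5))
E
```

```text
clock: 12.85
position: [543.0, 127.8, 107.3]
ee_rot: [-0.0, 1.0, -0.0, -0.0]
contact_force: [-0.6, 0.2, -0.0]
gripper_width: 77.0
clock: 13.35
position: [542.8, 127.8, 188.1]
ee_rot: [0.0, 1.0, 0.001, 0.001]
contact_force: [-0.8, -0.6, -0.5]
gripper_width: 77.2
[542.81 127.83 188.12] [-0.83 -0.62 -0.52] [0. 1. 0. 0.]
beaker (array([542.89, 128.75]), np.float64(23.185731556276643), 1208, np.float64(60.29239044629743))
dish (array([542.67, 128.27]), np.float64(31.1177182937883), 1262, np.float64(30.559348579400407))
```

View pics/w9.png

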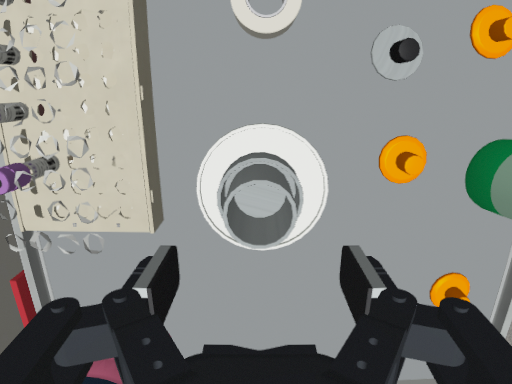

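Run:
```python
from h import *
np.set_printoptions(precision=1,suppress=True)
p,d,m,T,st=snap('top')
W,uv=world(m,d,T)
g=np.zeros((384,512),bool); g[66:150,395:512]=1; q=W[g.reshape(-1)]; q=q[(q[:,2]>20)&(q[:,2]<400)]
for lo in range(20,280,40):
    k=q[(q[:,2]>=lo)&(q[:,2]<lo+40)]
    if len(k):print(lo,len(k),k.min(0),k.max(0))
print('meas',ringfit(W,uv,m,T,np.array([583.,-340.]),24,80,15.5))
g=np.zeros((384,512),bool); g[85:125,340:385]=1; q=W[g.reshape(-1)]; q=q[(q[:,2]>6)]; print(q.min(0),q.max(0))
```

```text
20 590 [ 615.1 -647.4   20.5] [ 777.1 -440.7   60. ]
60 808 [ 604.7 -649.7   60. ] [ 779.2 -440.7  100. ]
100 805 [ 612.4 -648.5  100. ] [ 777.6 -440.9  139.9]
140 5310 [ 630.  -647.5  140. ] [ 785.9 -441.1  172.6]
meas (array([ 583.7, -340.7]), np.float64(15.361113967084933), 47, np.float64(78.55676568569947))
[ 371.3 -348.     6. ] [ 768.9  -20.4 1244. ]
```

```bash
python3 -m crank '{"delta_pos": [[0,0,-0.03],[-0.005,-0.03,-0.02],[-0.005,-0.039,0],[-0.005,-0.039,0],[-0.005,-0.039,0],[-0.005,-0.039,0],[-0.005,-0.039,0],[-0.005,-0.039,0]], "twist": [0,0,0,0,0,0,0,0]}' 1; python3 -m crank '{"delta_pos": [[-0.005,-0.039,0],[-0.002,-0.039,0],[0,-0.039,0],[0,-0.039,0],[0,-0.03,0],[0,-0.017,0],[0,0,0],[0,0,0]], "twist": [0,0,0,0,0,0,0,0]}'
python3 - <<'E'
from h import *
np.set_printoptions(precision=2,suppress=True)
p,d,m,T,st=snap('wrist','w10.png'); print(st['position'],st['contact_force'],st['joints'],st['ee_rot'])
W,uv=world(m,d,T)
print('meas',ringfit(W,uv,m,T,np.array([583.,-340.]),24,80,15.5))
E
```

```text
clock: 14.12
position: [577.3, -138.0, 235.6]
ee_rot: [-0.0, 1.0, 0.0, -0.002]
contact_force: [0.7, -0.5, -0.3]
gripper_width: 85.2
clock: 14.78
position: [584.1, -340.0, 235.0]
ee_rot: [0.001, 1.0, 0.001, -0.002]
contact_force: [0.1, 0.1, -0.1]
gripper_width: 85.2
[ 584.09 -340.    234.96] [ 0.07  0.07 -0.1 ] [-0.29  0.52  0.05 -0.   -1.11  0.29] [ 0.  1.  0. -0.]
meas (array([ 581.56, -344.38]), np.float64(15.208638404838474), 607, np.float64(79.4001687827134))
```

View pics/w10.png

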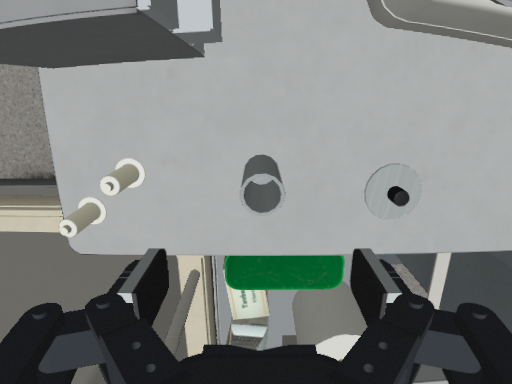

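```bash
python3 -m crank '{"delta_pos": [[0.002,-0.004,0.03],[0,0,0.03],[0,0,0.03],[0,0,0.012],[0,0,0.006],[0,0,0],[0,0,0]], "twist": [0,0,0,0,0,0,0]}';  python3 - <<'E'
from h import *
np.set_printoptions(precision=2,suppress=True)
p,d,m,T,st=snap('wrist','w11.png'); print(st['position'],st['contact_force'],st['joints'],st['ee_rot'])
W,uv=world(m,d,T)
print('meas',ringfit(W,uv,m,T,np.array([583.,-343.]),24,80,15.5))
E
```

```text
clock: 15.42
position: [584.0, -343.0, 130.8]
ee_rot: [-0.001, 1.0, -0.001, 0.001]
contact_force: [1.0, 0.1, -0.3]
gripper_width: 85.3
[ 583.99 -343.02  130.78] [ 0.95  0.07 -0.3 ] [-0.29  0.62 -0.06  0.   -0.89  0.29] [-0.  1. -0.  0.]
meas (array([ 581.76, -344.65]), np.float64(15.107856863199268), 1932, np.float64(79.1758518010443))
```

View pics/w11.png

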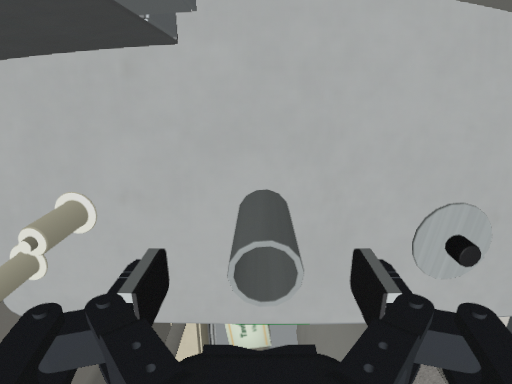

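```bash
python3 -m crank '{"delta_pos": [[0.002,-0.0015,0.003],[0,0,0],[0,0,0]], "twist": [0,0,0]}'; python3 -m crank '{"delta_pos": [[0,0,0],[0,0,0],[0,0,0],[0,0,0],[0,0,0],[0,0,0],[0,0,0],[0,0,0]], "twist": [0,0,0,0,0,0,0,0]}' 0;  python3 - <<'E'
from h import *
np.set_printoptions(precision=2,suppress=True)
p,d,m,T,st=snap('wrist','w12.png'); print(st['position'],st['contact_force'],st['joints'],st['ee_rot'])
W,uv=world(m,d,T)
print('meas',ringfit(W,uv,m,T,np.array([583.,-343.]),24,80,15.5))
E
```

```text
clock: 15.72
position: [581.0, -344.9, 127.3]
ee_rot: [0.0, 1.0, -0.0, 0.001]
contact_force: [0.5, -0.2, -0.7]
gripper_width: 85.5
clock: 16.38
position: [581.3, -344.8, 126.8]
ee_rot: [-0.0, 1.0, -0.0, 0.0]
contact_force: [-0.9, 0.1, 2.7]
gripper_width: 31.8
[ 581.29 -344.85  126.78] [-0.89  0.13  2.65] [-0.3   0.62 -0.06  0.   -0.88  0.3 ] [-0.  1. -0.  0.]
meas (array([ 581.57, -344.87]), np.float64(15.36515682486744), 2441, np.float64(79.28493294039525))
```

View pics/w12.png

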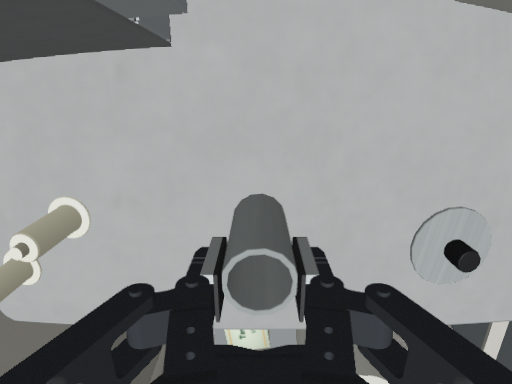

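```bash
python3 -m crank '{"delta_pos": [[0,0,-0.01],[0,0,-0.03],[0,0,-0.035],[0,0,-0.035],[0,0.02,-0.01],[0.005,0.035,0],[0.005,0.035,0],[0.005,0.035,0]], "twist": [0,0,0,0,0,0,0,0]}'; python3 -m crank '{"delta_pos": [[0.005,0.035,0],[0.005,0.035,0],[0.005,0.035,0],[0.005,0.035,0],[0.003,0.035,0],[0,0.035,0],[0,0.035,0],[0,0.035,0]], "twist": [0,0,0,0,0,0,0,0]}'; python3 -m crank '{"delta_pos": [[0,0.03,0],[0,0.02,0],[0,0.01,0],[0,0.005,0],[0,0,0],[0,0,0]], "twist": [0,0,0,0,0,0]}'
python3 - <<'E'
from h import *
np.set_printoptions(precision=2,suppress=True)
p,d,m,T,st=snap('wrist','w13.png'); print(st['position'],st['contact_force'],st['joints'],st['ee_rot'])
W,uv=world(m,d,T)
z=st['position'][2]
print('meas',ringfit(W,uv,m,T,st['position'][:2],24,z-46.8,15.5))
print('beaker',ringfit(W,uv,m,T,np.array([543,128.]),36,61,23.5))
E
```

```text
clock: 17.1
position: [564.9, -218.6, 246.6]
ee_rot: [0.001, 1.0, 0.0, -0.0]
contact_force: [1.8, -0.1, -1.1]
gripper_width: 31.9
clock: 17.77
position: [542.0, 61.8, 246.7]
ee_rot: [0.0, 1.0, -0.0, -0.0]
contact_force: [-0.1, -0.1, -0.6]
gripper_width: 31.8
clock: 18.27
position: [542.7, 124.5, 246.3]
ee_rot: [0.0, 1.0, -0.0, -0.0]
contact_force: [0.7, -0.5, -1.0]
gripper_width: 32.0
[542.67 124.55 246.31] [ 0.68 -0.47 -0.96] [ 0.52  0.32 -0.25 -0.   -1.01 -0.52] [ 0.  1. -0. -0.]
meas (array([542.86, 124.44]), np.float64(15.368000045328232), 2487, np.float64(198.83762579845904))
beaker (array([542.87, 128.7 ]), np.float64(23.145100225434096), 473, np.float64(60.36854415245301))
```

View pics/w13.png

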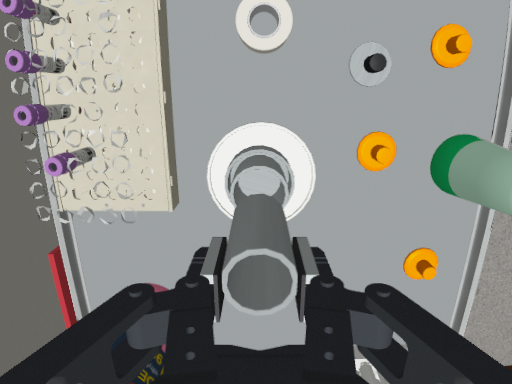

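```bash
python3 -m crank '{"delta_pos": [[0,0.004,0.02],[0,0,0.02],[0,0,0.012],[0,0,0],[0,0,0]], "twist": [0,0,0,0,0]}'
python3 - <<'E'
from h import *
np.set_printoptions(precision=2,suppress=True)
p,d,m,T,st=snap('wrist','w14.png'); print(st['position'],st['contact_force'],st['joints'],st['ee_rot'])
W,uv=world(m,d,T)
z=st['position'][2]
print('meas',ringfit(W,uv,m,T,st['position'][:2],24,z-46.8,15.5))
print('beaker',ringfit(W,uv,m,T,np.array([543,128.]),36,61,23.5))
E
```

```text
clock: 18.73
position: [543.0, 128.1, 194.2]
ee_rot: [0.001, 1.0, -0.001, -0.001]
contact_force: [-0.6, -0.3, -0.6]
gripper_width: 32.1
[542.96 128.14 194.17] [-0.59 -0.26 -0.61] [ 0.52  0.38 -0.31  0.   -0.89 -0.52] [ 0.  1. -0. -0.]
meas (array([543.11, 128.02]), np.float64(15.368857280150568), 2513, np.float64(146.69972613434908))
beaker (array([542.93, 128.65]), np.float64(23.127238109902528), 724, np.float64(60.416708413036005))
```

View pics/w14.png

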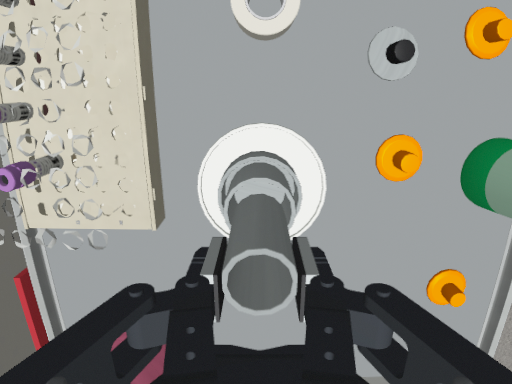

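Aligned to within 1 mm. I lower it about 50 mm, then creep.

```bash
python3 -m crank '{"delta_pos": [[0,0.0005,0.015],[0,0,0.015],[0,0,0.013],[0,0,0.006],[0,0,0],[0,0,0],[0,0,0]], "twist": [0,0,0,0,0,0,0]}';python3 -m crank '{"delta_pos": [[0,0,0.002],[0,0,0.002],[0,0,0],[0,0,0]], "twist": [0,0,0,0]}'
```

```text
clock: 19.37
position: [543.7, 130.0, 146.7]
ee_rot: [-0.0, 1.0, 0.0, 0.001]
contact_force: [-0.0, 0.2, -1.1]
gripper_width: 31.7
clock: 19.7
position: [542.9, 129.8, 141.5]
ee_rot: [-0.0, 1.0, 0.0, 0.0]
contact_force: [-0.2, -0.7, -1.0]
gripper_width: 32.1
```

```bash
python3 -m crank '{"delta_pos": [[0,-0.001,0.002],[0,0,0.001],[0,0,0],[0,0,0]], "twist": [0,0,0,0]}';python3 -m crank '{"delta_pos": [[0,0,0.001],[0,0,0],[0,0,0]], "twist": [0,0,0]}'
```

```text
clock: 20.03
position: [542.9, 128.7, 138.3]
ee_rot: [0.0, 1.0, -0.0, -0.0]
contact_force: [-0.7, -0.1, -1.3]
gripper_width: 31.9
clock: 20.28
position: [543.1, 128.8, 137.7]
ee_rot: [-0.0, 1.0, 0.0, 0.0]
contact_force: [-0.5, 0.4, 0.6]
gripper_width: 32.0
```

```bash
python3 -m crank '{"delta_pos": [[0,0,0.0005],[0,0,0]], "twist": [0,0]}';python3 -m crank '{"delta_pos": [[0,0,0],[0,0,0],[0,0,0],[0,0,0],[0,0,0],[0,0,0]], "twist": [0,0,0,0,0,0]}' 0.8;  python3 -m crank '{"delta_pos": [[0,0,-0.01],[0,0,-0.03],[0,0,-0.03],[0,0,-0.03],[0,0,0],[0,0,0]], "twist": [0,0,0,0,0,0]}'
python3 - <<'E'
from h import *
np.set_printoptions(precision=2,suppress=True)
p,d,m,T,st=snap('wrist','w15.png'); print(st['position'],st['contact_force'],st['ee_rot'])
W,uv=world(m,d,T)
print('meas',ringfit(W,uv,m,T,np.array([543,129.]),24,91,15.5))
print('beaker',ringfit(W,uv,m,T,np.array([543,129.]),36,61,23.5))
print('dish',ringfit(W,uv,m,T,np.array([543,129.]),42,31,31.5))
print('lid disc',plane(m,[(393,53)],11,T))
E
```

```text
clock: 20.45
position: [543.2, 128.9, 137.7]
ee_rot: [-0.0, 1.0, -0.0, 0.0]
contact_force: [-1.8, -1.4, 4.3]
gripper_width: 32.3
clock: 20.95
position: [542.9, 128.8, 136.7]
ee_rot: [0.0, 1.0, -0.0, -0.0]
contact_force: [-0.4, -0.2, -0.1]
gripper_width: 68.3
clock: 21.45
position: [543.7, 129.2, 239.8]
ee_rot: [-0.0, 1.0, 0.001, 0.003]
contact_force: [-0.7, -0.9, -0.5]
gripper_width: 68.5
[543.67 129.18 239.82] [-0.69 -0.86 -0.53] [-0.  1.  0.  0.]
meas (array([543.68, 129.22]), np.float64(15.211473019221811), 632, np.float64(90.34168033402311))
beaker (array([542.86, 128.88]), np.float64(23.19684634557229), 775, np.float64(60.47032251893947))
dish (array([542.63, 128.44]), np.float64(31.21448730245494), 786, np.float64(30.48314336594396))
lid disc [[426.22  16.66  11.  ]]
```

View pics/w15.png

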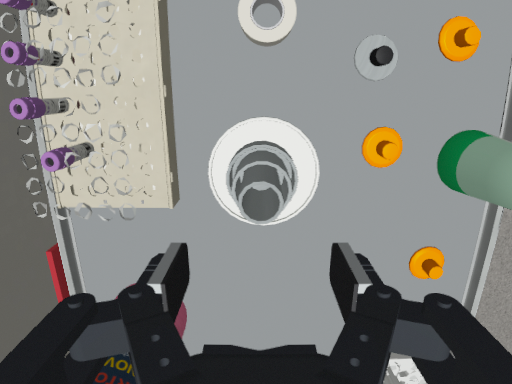

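```bash
python3 -m crank '{"delta_pos": [[0.025,-0.026,0],[0.025,-0.026,0],[0.025,-0.026,0],[0.025,-0.026,0.02],[0.002,-0.002,0.02],[0,0,0],[0,0,0]], "twist": [0,0,0,0,0,0,0]}' 0.5
python3 - <<'E'
from h import *
np.set_printoptions(precision=2,suppress=True)
p,d,m,T,st=snap('wrist','w16.png'); print(st['position'],st['contact_force'],st['ee_rot'],st['gripper_width'])
W,uv=world(m,d,T)
c=np.array([441,23.])
for _ in range(3):
    s=(np.hypot(*(W[:,:2]-c).T)<15)&(abs(W[:,2]-29)<3); print('knob top',s.sum(),W[s].mean(0)); c=W[s,:2].mean(0)
px=uv[s]; print(px.mean(0), plane(m,[px.mean(0)],29,T))
s=(np.hypot(*(W[:,:2]-c).T)<30)&(abs(W[:,2]-11)<3.5);q=W[s,:2];print('disc bbox',q.min(0),q.max(0),(q.min(0)+q.max(0))/2,np.ptp(q,0))
E
```

```text
clock: 22.08
position: [440.6, 22.4, 196.2]
ee_rot: [-0.0, 1.0, -0.001, -0.001]
contact_force: [0.6, 0.4, 0.2]
gripper_width: 42.7
[440.61  22.43 196.2 ] [0.58 0.38 0.22] [-0.  1. -0. -0.] 42.73775079057808
knob top 305 [440.1  19.8  28.5]
knob top 305 [440.1  19.8  28.5]
knob top 305 [440.1  19.8  28.5]
[259.69 192.04] [[440.1   19.63  29.  ]]
disc bbox [420.32   0.75] [460.03  39.5 ] [440.18  20.12] [39.71 38.76]
```

View pics/w16.png

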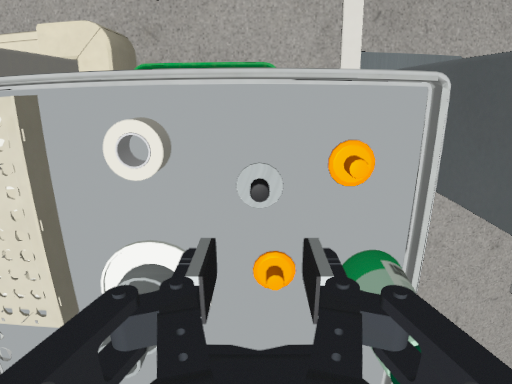

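```bash
python3 -m crank '{"delta_pos": [[0,-0.0025,0.03],[0,0,0.03],[0,0,0.03],[0,0,0.012],[0,0,0.005],[0,0,0],[0,0,0]], "twist": [0,0,0,0,0,0,0]}'
python3 - <<'E'
from h import *
np.set_printoptions(precision=2,suppress=True)
p,d,m,T,st=snap('wrist','w17.png'); print(st['position'],st['contact_force'],st['ee_rot'],st['gripper_width'])
W,uv=world(m,d,T)
c=np.array([440,20.])
s=(np.hypot(*(W[:,:2]-c).T)<15)&(abs(W[:,2]-29)<3); print('knob top',s.sum(),W[s].mean(0))
E
```

```text
clock: 22.72
position: [442.4, 21.1, 90.6]
ee_rot: [-0.001, 1.0, 0.0, 0.001]
contact_force: [0.7, 0.2, -0.1]
gripper_width: 42.5
[442.36  21.1   90.61] [ 0.71  0.22 -0.09] [-0.  1.  0.  0.] 42.462958438191336
knob top 786 [440.16  19.35  28.48]
```

View pics/w17.png

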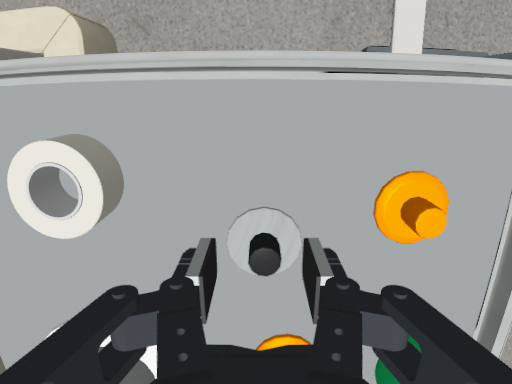

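```bash
python3 -m crank '{"delta_pos": [[0.0015,-0.0015,0.003],[0,0,0],[0,0,0]], "twist": [0,0,0]}'
```

```text
clock: 23.02
position: [439.6, 18.8, 87.5]
ee_rot: [0.0, 1.0, 0.0, 0.001]
contact_force: [-0.0, -0.3, 0.8]
gripper_width: 42.9
```

```bash
python3 -m crank '{"delta_pos": [[0,0,0.001],[0,0,0]], "twist": [0,0]}';python3 -m crank '{"delta_pos": [[0,0,0],[0,0,0],[0,0,0],[0,0,0],[0,0,0],[0,0,0]], "twist": [0,0,0,0,0,0]}' 0; python3 -m crank '{"delta_pos": [[0,0,-0.01],[0,0,-0.03],[0,0,-0.03],[0,0,0],[0,0,0]], "twist": [0,0,0,0,0]}'
python3 - <<'E'
from h import *
np.set_printoptions(precision=2,suppress=True)
p,d,m,T,st=snap('wrist','w18.png'); print(st['position'],st['contact_force'],st['ee_rot'],st['gripper_width'])
W,uv=world(m,d,T); t=st['position']
s=(np.hypot(*(W[:,:2]-t[:2]).T)<30)&(abs(W[:,2]-(t[2]-75.5))<4);q=W[s];print('disc',len(q),q.min(0),q.max(0),np.median(q[:,2]))
E
```

```text
clock: 23.18
position: [439.5, 18.8, 86.1]
ee_rot: [0.0, 1.0, 0.0, 0.0]
contact_force: [0.6, -0.5, 0.3]
gripper_width: 42.7
clock: 23.68
position: [439.5, 18.8, 86.1]
ee_rot: [-0.0, 1.0, -0.0, 0.0]
contact_force: [-0.8, -0.3, 4.2]
gripper_width: 13.2
clock: 24.1
position: [440.1, 19.1, 157.1]
ee_rot: [0.0, 1.0, 0.001, 0.002]
contact_force: [0.4, -0.0, -0.4]
gripper_width: 13.2
[440.06  19.11 157.12] [ 0.41 -0.   -0.42] [0. 1. 0. 0.] 13.18713951234146
disc 1511 [421.65   0.63  77.63] [459.74  39.02  85.61] 81.06281505596556
```

View pics/w18.png

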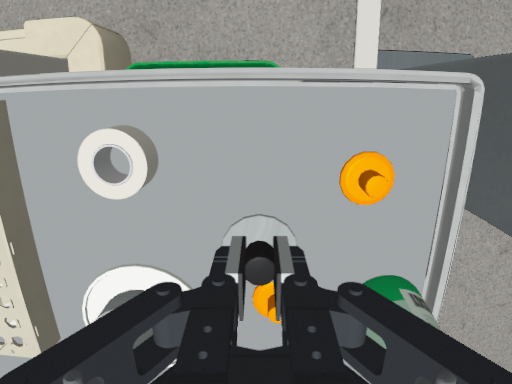

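```bash
python3 -m crank '{"delta_pos": [[0,0,-0.03],[0,0,-0.03],[-0.025,0.027,0],[-0.025,0.027,0],[-0.025,0.027,0],[-0.025,0.027,0],[-0.003,0.002,0],[0,0,0]], "twist": [0,0,0,0,0,0,0,0]}'; python3 -m crank '{"delta_pos": [[0,0,0],[0,0,0]], "twist": [0,0]}'
cat > lid.py <<'E'
from h import *
import sys
np.set_printoptions(precision=3,suppress=True)
p,d,m,T,st=snap('wrist',sys.argv[1]); print(st['position'],st['contact_force'],st['ee_rot'],st['gripper_width'])
W,uv=world(m,d,T); t=st['position']
s=(np.hypot(*(W[:,:2]-t[:2]).T)<30)&(abs(W[:,2]-(t[2]-75.5))<4);q=W[s];print('disc',len(q),q.min(0),q.max(0),(q.min(0)+q.max(0))/2)
c=np.linalg.lstsq(np.c_[q[:,:2]-t[:2],np.ones(len(q))],q[:,2],rcond=None)[0];print('disc plane',c)
print('meas',ringfit(W,uv,m,T,np.array([543,129.]),24,91,15.5))
print('beaker',ringfit(W,uv,m,T,np.array([543,129.]),36,61,23.5))
print('dish',ringfit(W,uv,m,T,np.array([543,129.]),42,31,31.5))
E
python3 lid.py w19.png
```

```text
clock: 24.82
position: [542.9, 130.0, 213.2]
ee_rot: [-0.001, 1.0, -0.001, -0.002]
contact_force: [-1.1, -1.1, -1.0]
gripper_width: 12.9
clock: 24.98
position: [541.1, 127.8, 214.6]
ee_rot: [0.0, 1.0, -0.001, -0.002]
contact_force: [0.2, 0.0, -1.1]
gripper_width: 13.0
[541.118 127.755 214.641] [ 0.162  0.015 -1.055] [ 0.     1.    -0.001 -0.002] 13.011314991356913
disc 1507 [522.241 109.139 135.162] [560.232 148.142 143.141] [541.237 128.641 139.151]
disc plane [  0.01    0.085 139.478]
meas (array([543.699, 128.935]), np.float64(15.084165917288932), 429, np.float64(90.3534204481079))
beaker (array([542.895, 128.702]), np.float64(23.14203456809944), 820, np.float64(60.39653378339054))
dish (array([542.623, 128.359]), np.float64(31.17668231139962), 936, np.float64(30.483045248362785))
```

View pics/w19.png

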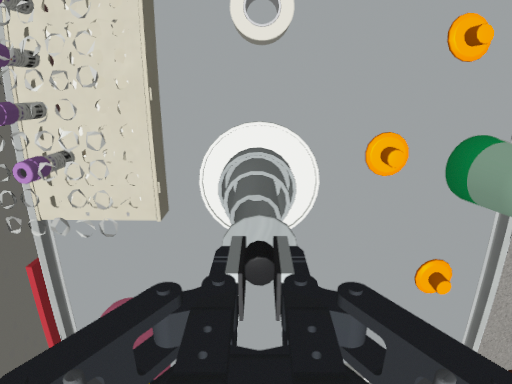

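```bash
python3 -m crank '{"delta_pos": [[-0.002,0,0.015],[0,0,0.012],[0,0,0.003],[0,0,0],[0,0,0],[0,0,0]], "twist": [0,0,0,0,0,0]}'; python3 lid.py w20.png
python3 - <<'E'
import cv2
p=cv2.imread('pics/w20.png'); cv2.imwrite('pics/w20z.png',cv2.resize(p[130:340,150:370],None,fx=2.8,fy=2.8,interpolation=cv2.INTER_CUBIC))
E
```

```text
clock: 25.53
position: [544.7, 128.7, 186.9]
ee_rot: [0.0, 1.0, 0.0, 0.001]
contact_force: [-0.8, -0.2, -0.1]
gripper_width: 13.8
[544.691 128.654 186.862] [-0.843 -0.193 -0.141] [0.    1.    0.    0.001] 13.750294818403928
disc 1512 [526.105 110.244 107.442] [564.188 148.902 115.334] [545.147 129.573 111.388]
disc plane [  0.012   0.085 111.618]
meas (array([543.761, 128.948]), np.float64(15.256123678009141), 381, np.float64(90.10800231544943))
beaker (array([542.926, 128.584]), np.float64(23.08819002593743), 958, np.float64(60.43200947628351))
dish (array([542.707, 128.214]), np.float64(31.115270381261784), 1004, np.float64(30.449771202977814))
```

View pics/w20z.png

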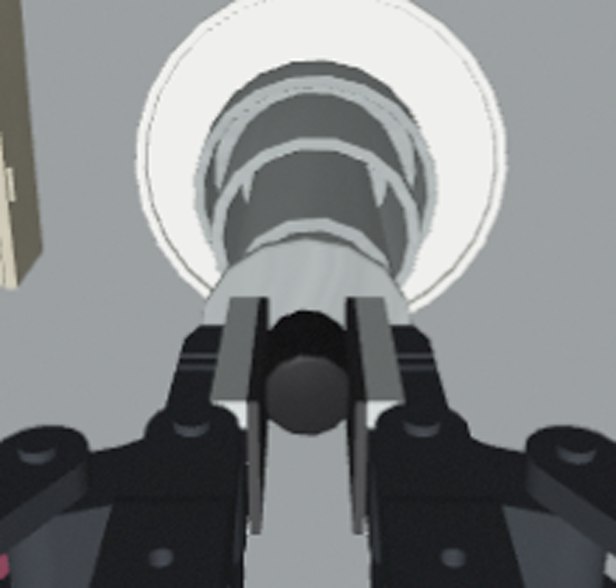

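```bash
python3 -m crank '{"delta_pos": [[0,0,0],[0,0,0],[0,0,0]], "twist": [0,0,0]}'; python3 lid.py w21.png
```

```text
clock: 25.83
position: [544.5, 128.8, 186.3]
ee_rot: [-0.0, 1.0, 0.0, 0.0]
contact_force: [-0.1, 0.2, -0.2]
gripper_width: 13.3
[544.531 128.847 186.255] [-0.144  0.162 -0.248] [-0.  1.  0.  0.] 13.313059047644723
disc 1509 [525.854 110.266 106.77 ] [563.995 149.314 114.75 ] [544.924 129.79  110.76 ]
disc plane [  0.01    0.08  110.973]
meas (array([543.807, 129.114]), np.float64(15.373743263318445), 374, np.float64(90.14396911993457))
beaker (array([542.922, 128.589]), np.float64(23.10765209290436), 978, np.float64(60.45240241869405))
dish (array([542.71 , 128.265]), np.float64(31.142028326859364), 1031, np.float64(30.500280878522773))
```

```bash
python3 -m crank '{"delta_pos": [[0.001,-0.0005,0.004],[0,0,0.004],[0,0,0.003],[0,0,0],[0,0,0]], "twist": [0,0,0,0,0]}'; python3 -m crank '{"delta_pos": [[0,0,0.001],[0,0,0.001],[0,0,0],[0,0,0]], "twist": [0,0,0,0]}'
```

```text
clock: 26.3
position: [543.3, 128.2, 174.4]
ee_rot: [0.0, 1.0, -0.0, -0.0]
contact_force: [0.4, 0.2, 0.1]
gripper_width: 13.3
clock: 26.63
position: [543.4, 128.3, 172.9]
ee_rot: [-0.0, 1.0, 0.0, 0.0]
contact_force: [1.0, 1.8, 0.2]
gripper_width: 13.3
```

```bash
python3 -m crank '{"delta_pos": [[0,0,0.001],[0,0,0],[0,0,0]], "twist": [0,0,0]}'; python3 lid.py w22.png;  python3 - <<'E'
import cv2
p=cv2.imread('pics/w22.png'); cv2.imwrite('pics/w22z.png',cv2.resize(p[130:340,150:370],None,fx=2.8,fy=2.8,interpolation=cv2.INTER_CUBIC))
E
```

```text
clock: 26.88
position: [543.4, 128.3, 171.9]
ee_rot: [0.0, 1.0, -0.0, -0.0]
contact_force: [-0.6, 0.3, -0.9]
gripper_width: 13.0
[543.431 128.262 171.892] [-0.606  0.26  -0.944] [ 0.  1. -0. -0.] 13.002543513914489
disc 1509 [524.742 109.67   92.393] [562.839 148.611 100.349] [543.79  129.141  96.371]
disc plane [ 0.006  0.087 96.701]
meas (array([543.749, 128.701]), np.float64(17.22416720822923), 880, np.float64(95.12479789932497))
beaker (array([542.918, 128.559]), np.float64(23.12291828208191), 1085, np.float64(60.436486504476875))
dish (array([542.712, 128.179]), np.float64(31.105659923676907), 1148, np.float64(30.469316837726552))
```

View pics/w22z.png

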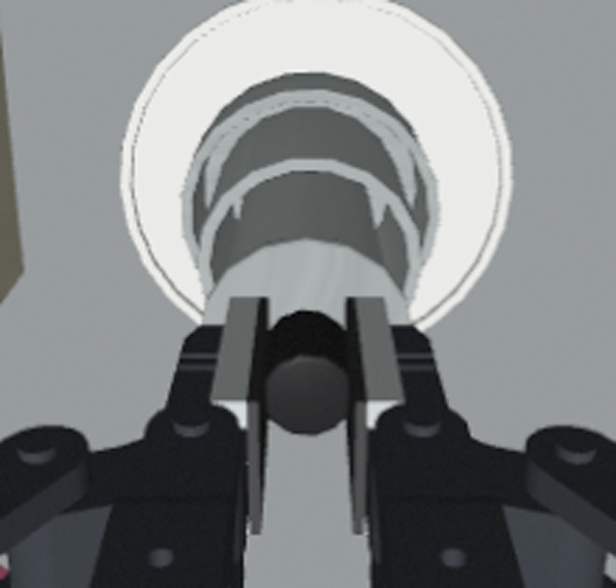

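```bash
python3 -m crank '{"delta_pos": [[0,0,0.0005],[0,0,0],[0,0,0]], "twist": [0,0,0]}'
```

```text
clock: 27.18
position: [543.4, 128.3, 171.4]
ee_rot: [0.0, 1.0, -0.0, -0.0]
contact_force: [-0.3, 0.1, -0.3]
gripper_width: 13.6
```

```bash
python3 -m crank '{"delta_pos": [[0,0,0.0005],[0,0,0],[0,0,0]], "twist": [0,0,0]}'
```

```text
clock: 27.43
position: [543.5, 128.3, 171.3]
ee_rot: [-0.0, 1.0, 0.0, 0.0]
contact_force: [-1.2, 0.1, 1.3]
gripper_width: 13.2
```

Contact shows at the expected height (171.3), so I release.

```bash
python3 -m crank '{"delta_pos": [[0,0,0],[0,0,0],[0,0,0],[0,0,0],[0,0,0],[0,0,0]], "twist": [0,0,0,0,0,0]}' 0.5; python3 -m crank '{"delta_pos": [[0,0,-0.005],[0,0,-0.02],[0,0,-0.03],[0,0,-0.03],[0,0,0],[0,0,0],[0,0,0]], "twist": [0,0,0,0,0,0,0]}'
python3 - <<'E'
from h import *
np.set_printoptions(precision=2,suppress=True)
p,d,m,T,st=snap('wrist','w23.png'); print(st['position'],st['contact_force'],st['gripper_width'])
W,uv=world(m,d,T)
s=(np.hypot(*(W[:,:2]-[543.5,129]).T)<12)&(abs(W[:,2]-114)<4); print('knob',s.sum(),W[s].mean(0))
s=(np.hypot(*(W[:,:2]-[543.5,129]).T)<24)&(abs(W[:,2]-96)<3.5);q=W[s];print('disc',len(q),q.min(0),q.max(0),(q.min(0)+q.max(0))/2)
k=np.hypot(*(q[:,:2]-[543.5,129]).T);q=q[(k<17)&(k>10)];print(np.linalg.lstsq(np.c_[q[:,:2]-[543,129],np.ones(len(q))],q[:,2],rcond=None)[0])
print('beaker',ringfit(W,uv,m,T,np.array([543,129.]),36,61,23.5))
print('dish',ringfit(W,uv,m,T,np.array([543,129.]),42,31,31.5))
p,d,m,T,st=snap('scene','s23.png')
cv2.imwrite('pics/s23z.png',cv2.resize(p[90:240,130:320],None,fx=4,fy=4,interpolation=cv2.INTER_CUBIC))
p,d,m,T,st=snap('top','t23.png')
E
```

```text
clock: 27.93
position: [543.4, 128.3, 170.8]
ee_rot: [0.0, 1.0, -0.0, -0.0]
contact_force: [0.3, 0.6, -0.3]
gripper_width: 42.5
clock: 28.52
position: [543.0, 128.2, 255.8]
ee_rot: [0.0, 1.0, 0.0, -0.0]
contact_force: [0.1, -0.5, 0.0]
gripper_width: 42.5
[543.01 128.16 255.81] [ 0.09 -0.46  0.05] 42.51202987868403
knob 369 [543.82 129.07 113.46]
disc 1493 [524.09 110.14  92.52] [563.48 149.88  99.46] [543.79 130.01  95.99]
[ 0.    0.02 95.62]
beaker (array([542.9 , 128.81]), np.float64(23.20895881533382), 476, np.float64(60.448351963398125))
dish (array([542.67, 128.53]), np.float64(31.239484968439147), 637, np.float64(30.531339540006513))
```

View pics/w23.png

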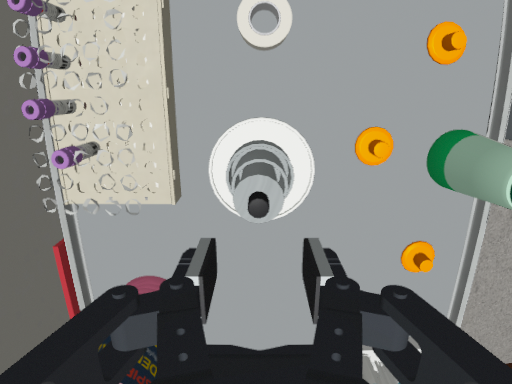

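View pics/s23z.png

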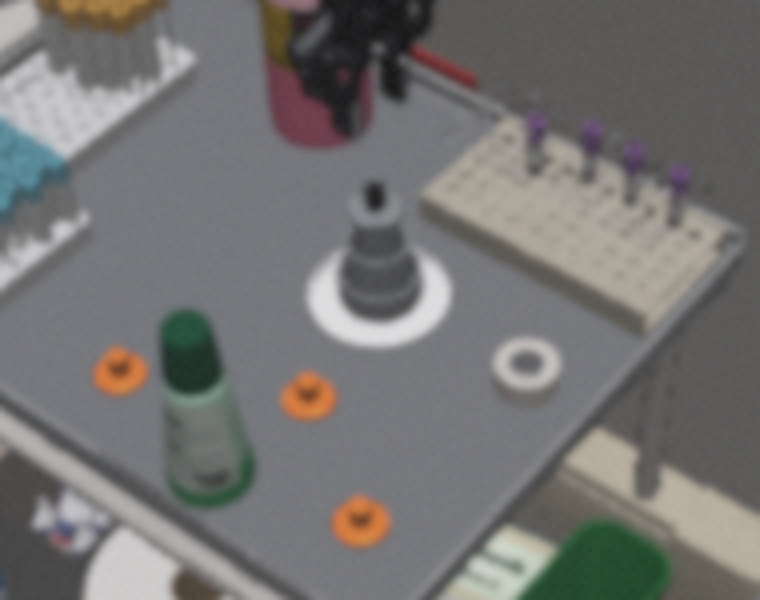

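The scene view shows the nested tower on the tray, with the lid flat on the measure and the tape where it was. In the wrist view the knob top is at (258,205). It measures z 113.5, against 114 expected.

Run:
```python
from bench import job_done
print(job_done())
```

```text
the job is handed in; nothing more can be done
None
```

I nested the set on the white tray in the order you asked for: dish, beaker, measure (fetched from the right-hand table), then the smaller grey lid. I let go of each piece, raised the open gripper clear and handed the job in at about 28.5 s; no verdict was reported.

**Last wrist-camera checks:**

| Piece | Height measured | Height expected | Axis (x, y) |
|---|---|---|---|
| Dish rim | 30.5 mm | 31 mm | 542.7, 128.5 |
| Beaker rim | 60.4 mm | 61 mm | 542.9, 128.8 |
| Measure rim (before the lid went on) | 90.3 mm | 91 mm | 543.7, 129.2 |
| Lid disc top | 95.6 mm | 96 mm | – |
| Lid knob top | 113.5 mm | 114 mm | 543.8, 129.1 |

- **Alignment:** all axes lie within about 1.5 mm of each other, and the lid disc's slope is about 0.02. The tray centre fits differed by up to 4 mm (x 540.6 to 544.6), which still leaves the dish within about 3 mm of its middle.
- **Disagreement:** while I held the lid, a plane fit showed a slope of about 0.085. I put that down to knob and edge pixels, since a cleaner fit after release showed it flat.
- **Left in place:** I did not touch the tape, the larger lid or the orange look-alikes. The tape and look-alikes still appear in place in the last views. I did not look at the larger lid again after lifting the measure away from beside it.

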